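Close a two-part coat button in the sprung mould with the hand presser

TASK

A metal coat button is waiting in the sprung mould, its back still standing proud of the shell: take the hand presser out of its oak rest, set its flat face squarely on the back, and press straight down until the sprung plate has bottomed out level and the back is home, flush with the shell's rim, then bear on it for a second with about 20 N (two kilos' weight) to close the button without crushing it. Lift off so that the plate springs up again, stand the presser upright back in the recess of its rest, and leave the other things on the bench where they are.

Things in the scene. Friction and masses are not known exactly. Their poses are not given: they have to be found in the camera images.
- presser_centre (a point): Hand presser like a coffee tamper, 90 mm tall, about 0.28 kg: flat round steel foot 43 mm across and 12 mm thick, narrow neck, upright round wooden handle 28 mm across. The point is on its axis half-way up, 45 mm above the flat face; the handle is straight from 9 mm below to 35 mm above this point and ends 45 mm above it. z points up the handle. It starts standing in the rest.
- rest_hole0 (a point): Rest for the presser: fixed square oak block, 78 x 78 x 18 mm, with a round recess 48 mm across and 6 mm deep in the middle of its top. The point is the centre of the recess's mouth, level with the block's top (the presser's centre is 39 mm above it when it stands home).
- mould_mouth (a point): Button-closing mould, bolted down: steel flange 100 mm across and 8 mm thick carrying an upright aluminium cup, 68 mm across outside, bore 50 mm, with the sprung plate inside. The point is the centre of the cup's mouth, level with its rim, 40 mm above the bench. z is up.
- button_rim (a point): Centre of the rim of the button's steel shell (44 mm outside, 40 mm inside, 6 mm high), which lies face down, fixed in the sprung plate in the mould; z is the plate's upward normal. With the plate up the rim is 6 mm below the mould's mouth.
- back (a joint): The button's flat back, 39 mm across, in the shell: how far it is pushed in (m). 0: its top stands 5 mm proud of the rim (1 mm below the mould's mouth with the plate up); 0.005: fully home, flush. A tight fit that gives only at about 13 N, so after the plate has bottomed, then slides slowly (1 N more per 7 mm/s) and stays where it is left. Above 30 N the button is crushed.
- presser: The presser again: the point is the centre of its flat lower face, z up the handle.
- plate: The sprung plate, 47 mm across, 6 mm thick; the point is the centre of its underside, 12 mm below the shell's rim. On three spring pins: yields from about 3 N, then 0.45 N more per mm. It bottoms 5 to 13 mm down (at 5 to 9 N) on hidden packing, hard or rubbery (4 N per mm), whose height differs each time, and tips if pressed off centre or askew.
- mould: The mould again: the point is the centre of its underside, on the bench.
- clip: Bystander: white sprung plastic trouser clip, 75 x 26 x 22 mm, lying flat.
- brush: Bystander: orange silicone scrubbing brush, 115 x 52 x 48 mm.
- jar: Bystander: clear glass jar with a metal twist lid, 76 mm across, 102 mm tall.
- bowl: Bystander: white ceramic bowl of buttons, 116 mm across, 45 mm tall.
- thread_cone: Bystander: grey cone of thread, 60 mm across, 92 mm tall.
- tape: Bystander: round white tape-measure case, 60 mm across, 22 mm tall.
Mind the look-alikes: they are no part of the job. What is shaped like the part that bears rest_hole0 but blue is not meant. What is shaped like the mould but orange is not meant.

How it is judged:
By the outcome, as a careful person would: the job done as asked, in the order asked, and still so for the second after the job is handed in, with the robot touching nothing.
It also fails if it takes over 72 s, if anything falls off the work surface, if the arm or the gripper's body presses on something with over 40 N, if the wrist force passes 120 N, or if a joint passes its speed limit or range.

ROBOT

A 6-joint arm with a two-finger parallel gripper is mounted at the origin on the work surface. World frame = base frame: x ahead of the robot, y to its left, z up, the work surface at z = 0. Lengths are in mm, angles in rad, forces in N, time in s.
With the tool pointing down it reaches from about 350 to 975 mm from the base axis. Payload 7.1 kg.
Tool frame: the origin (TCP) lies midway between the tips of the shut fingers; the grasp point (between the pads) lies 19 mm behind it (ctrl.grip_point_offset is the distance from the TCP to the grasp point, in mm); z points along the fingers, y is the line along which they close (so a half turn about z gives the same grasp; the last joint's range is limited). The gripper opens to 88 mm and grips with 3 to 60 N. Pads are 20 mm wide; open, the fingers measure 115 mm over their backs; the gripper's body (75 mm by 178 mm) begins 61 mm behind the grasp point.
Start: joints at [-1.191, 0.423, 1.63, -0, 1.089, -0.019], TCP at [242.711, -575.931, 222.675] pointing down, gripper open.
Joint ranges: [-3, 3], [-0.9, 2.11], [0.09, 2.58], [-1.31, 4.45], [0.11, 2.69], [-2.54, 2.54]. Speed limits (rad/s): [2.39, 2.39, 3.01, 3.14, 3.14, 3.14].

INTERFACE

Orientations are given as a rotation vector (axis times angle).
In Python, from workcell import get_obs, optics, close_job, spotter, ctrl gives the robot as it stands. The module is installed in compiled form; this text tells all that it offers.
- The arm moves only by the tool move_arm, never from a script. Its argument "rows" is a list of rows, each a list of 5 numbers: the shift along the tool's x, y, z in cm, then the turn about the tool's z in degrees, then the opening in per cent of the stroke, from 0 (shut) to 100 (fully open). A call has 1 to 10 rows; each row shifts and turns the commanded pose from where the row before left it, along the tool's axes as they then stand; what a row does not reach is not made up. A row lasts 1/8 s, in which the tool goes at most 62.5 mm and 10.7 degrees, less where a joint would pass 70% of its speed; a pose out of reach is approached as far as the arm can. A call with a gripper value outside its range is refused whole. The fingers move at their own pace and stop on an object; the grip force is fixed at half the most. Time passes only in rows, so rows that do not move let the fingers close. It gives the time, the measured TCP pose, the force, the opening and the grip force at its end, in the units of the state.
- get_obs(): the state, without advancing time (a new reading comes with each control period).
- optics.get_image(name): name is "scene" or "top"; returns the picture (480x640x3 uint8, blue, green, red); there is no depth.
- optics.calibration(name): a dict with "camera_matrix" (3x3 intrinsics, pixels), "xyz" and "orientation" of the camera in the world. Camera axes: x right, y down, z forward; pixel columns grow to the right and rows downward; lengths in mm; the calibration is good to about 2 mm. A picture is of the moment at which its call begins. calibration takes no time and is no camera call.
- close_job(): hands the job in; it is judged then, once.
Trained networks look in the newest picture that a camera, given by its name, has taken for a name from the list of things; names that differ only in an ending like _2 or _b are one class to them, and where a whole thing is asked for, a point or a joint stands for the part that bears it (a point fixed in the world has none). Each returns a list of dicts, best first, with "conf" (0 to 1); they miss things now and then, are a little off and sometimes report something else, mostly with a low value. They report only what shows in the picture. A call takes as long as a camera call. They do not tell look-alikes from the thing itself.
- spotter.find_in(camera, label): "point" ([column, row] in pixels, amid what is visible of it).
- spotter.regions_of(camera, label): "region" (480x640 bool, what is visible of it) and "point" ([column, row] in pixels, amid what is visible of it).
The state is a dict: "t": time; "qpos": joint angles; "qvel": joint speeds; "joint_torque": joint torques, N m; "ee_pos": TCP position; "orientation": TCP orientation; "ft_force": force on the tool from outside, world axes, zero at the start; "moment": the same for the moment, N m; "width": finger opening in mm; "grasp_force": force on a finger pad.
Only numpy, scipy, OpenCV 4.12 (cv2) and the standard library are available. Lean on these libraries where they do the work, as an engineer would, in place of code of your own. Each camera call takes 0.05 s, during which the arm holds its last target. There are 200 camera calls.

## Working session

There is one attempt and no reset: what is moved stays moved. The work goes in short steps, Python scripts to look and compute and a tool call to move; the robot and the scene stay as the last step left them, time stands still between calls to the robot, and variables do not carry over. Pictures are saved under pics/ and viewed, at most 10 in all, crops included, and the job is handed in when it is done.

Besides the shell and the picture viewer there is one more tool, called in YAML: its name, and indented under it one key for each argument. move_arm: Moves the arm, as the interface text tells. Its arguments: {"type":"object","properties":{"rows":{"type":"array","items":{"type":"array","items":{"type":"number"}}}},"required":["rows"]}

```bash
mkdir -p pics; cat > h.py <<'E'
import numpy as np, cv2
from scipy.spatial.transform import Rotation as R
from workcell import get_obs, optics, close_job, spotter, ctrl
def cam(n):
    c=optics.calibration(n); K=np.array(c["camera_matrix"]); o=np.array(c["orientation"],float)
    M=R.from_rotvec(o).as_matrix() if o.size==3 else o
    return K,M,np.array(c["xyz"],float)
def ray(n,p):
    K,M,x=cam(n); d=M@np.linalg.solve(K,[p[0],p[1],1.]); return x,d
def atz(n,p,z):
    x,d=ray(n,p); return x+d*(z-x[2])/d[2]
def proj(n,P):
    K,M,x=cam(n); q=K@(M.T@(np.array(P)-x)); return q[:2]/q[2]
def tri(rs):
    A=np.zeros((3,3));b=np.zeros(3)
    for x,d in rs:
        d=d/np.linalg.norm(d);P=np.eye(3)-np.outer(d,d);A+=P;b+=P@x
    return np.linalg.solve(A,b)
E
python3 - <<'E'
from h import *
np.set_printoptions(precision=1,suppress=True)
print(get_obs(),ctrl.grip_point_offset)
for n in("scene","top"):
    im=optics.get_image(n); cv2.imwrite(f"pics/{n}0.png",im)
    K,M,x=cam(n); print(n,K.tolist(),x,M)
    for l in("presser","rest_hole0","mould","button_rim","plate","back","thread_cone","jar"):
        try: print(n,l,[(np.round(d["point"]),round(d["conf"],2)) for d in spotter.find_in(n,l)[:4]])
        except Exception as e: print(l,e)
E
```

```text
{'t': 0.0, 'qpos': array([-1.2,  0.4,  1.6,  0. ,  1.1, -0. ]), 'qvel': array([ 0., -0.,  0., -0., -0.,  0.]), 'joint_torque': array([  0. , -54.5, -27.4,   0.1,   0. ,  -0. ]), 'ee_pos': array([ 242.5, -575.4,  221.9]), 'orientation': array([-3.1, -0.6,  0. ]), 'ft_force': array([ 0.5, -0.3, -0.2]), 'moment': array([-0. ,  0.1, -0. ]), 'grasp_force': 0.0, 'width': 87.90467585377232} 18.700000000000003
scene [[498.58540309907943, 0.0, 323.04078870653746], [0.0, 498.58540309907943, 238.58298986549846], [0.0, 0.0, 1.0]] [1122.4  391.6  731.5] [[-0.6  0.6 -0.5]
 [ 0.8  0.4 -0.4]
 [-0.  -0.7 -0.7]]
scene presser []
scene rest_hole0 [(array([323., 192.]), 0.93), (array([239., 192.]), 0.62), (array([279., 227.]), 0.59)]
scene mould [(array([432., 238.]), 0.97), (array([392., 296.]), 0.74), (array([395., 278.]), 0.65)]
scene button_rim [(array([397., 281.]), 0.95), (array([396., 280.]), 0.48), (array([271., 209.]), 0.45)]
scene plate [(array([395., 283.]), 0.93)]
scene back [(array([393., 278.]), 0.63)]
scene thread_cone [(array([441., 350.]), 0.78), (array([393., 297.]), 0.18)]
scene jar [(array([218., 239.]), 0.62)]
top [[577.9969104960624, 0.0, 311.1628032306826], [0.0, 577.9969104960624, 249.23311559806234], [0.0, 0.0, 1.0]] [ 408.5  -15.6 1135.5] [[-0.  -1.   0.2]
 [-1.   0.   0. ]
 [-0.  -0.2 -1. ]]
top presser [(array([393., 245.]), 0.74)]
top rest_hole0 [(array([384., 309.]), 0.84), (array([456., 252.]), 0.82), (array([383., 252.]), 0.72), (array([396., 243.]), 0.3)]
top mould [(array([248., 323.]), 0.92), (array([247., 246.]), 0.58)]
top button_rim [(array([244., 241.]), 0.62), (array([508., 327.]), 0.59)]
top plate [(array([242., 239.]), 0.67)]
top back [(array([242., 237.]), 0.57)]
top thread_cone [(array([180., 209.]), 0.6)]
top jar [(array([405., 170.]), 0.75)]
```

View pics/scene0.png

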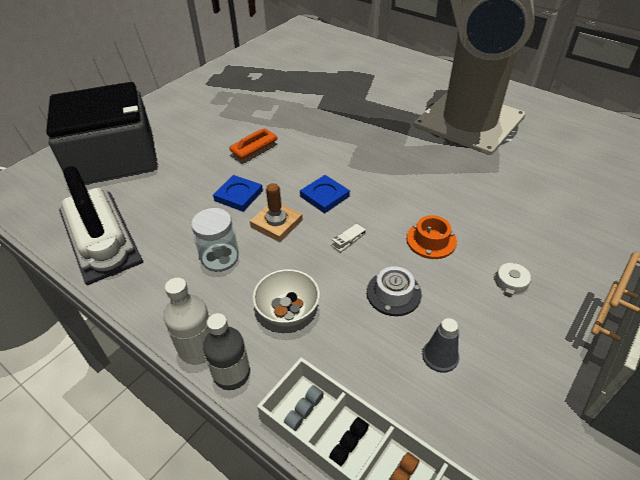

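View pics/top0.png

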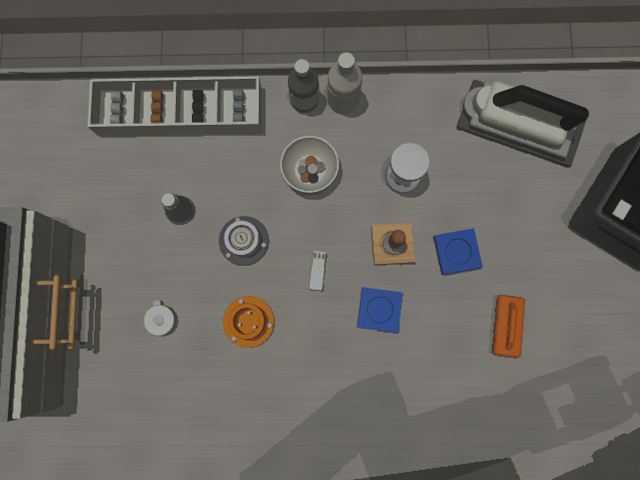

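The scene view shows the presser on the oak rest at about (277,221), with the handle top at (273,187). The grey mould is at (396,285). Blue rests and an orange mould are the look-alikes. In the top view the rest is at (393,244), the handle top at (398,237) and the mould at (242,239).

```bash
python3 - <<'E'
from h import *
np.set_printoptions(precision=1,suppress=True)
s=cv2.imread("pics/scene0.png");t=cv2.imread("pics/top0.png")
def crop(im,c,r,u0=400,v0=300):
    k=400/(2*r[0]); x,y=c
    return cv2.resize(im[y-r[1]:y+r[1],x-r[0]:x+r[0]],(400,300),interpolation=cv2.INTER_CUBIC)
r=(40,30)
cv2.imwrite("pics/c1.png",np.vstack([np.hstack([crop(s,(277,210),r),crop(s,(396,285),r)]),np.hstack([crop(t,(393,242),r),crop(t,(243,240),r)])]))
# oak block contour
for n,im,c in(("scene",s,(277,210)),("top",t,(393,242))):
    hsv=cv2.cvtColor(im,cv2.COLOR_BGR2HSV)
    m=cv2.inRange(hsv,(8,70,110),(25,255,255)); w=np.zeros_like(m); w[c[1]-35:c[1]+35,c[0]-40:c[0]+40]=255
    m=m&w; pts=cv2.findNonZero(m); h=cv2.convexHull(pts); print(n,cv2.minAreaRect(h),cv2.approxPolyDP(h,3,True)[:,0].tolist())
for l in("presser","rest_hole0","mould","button_rim","back"):
    for n in("scene","top"):
        for d in spotter.regions_of(n,l)[:4]:
            p=cv2.findNonZero(d["region"].astype(np.uint8)); 
            print(l,n,round(d["conf"],2),np.round(d["point"],1),cv2.boundingRect(p), [np.round(v,1) for v in cv2.fitEllipse(cv2.convexHull(p))] if len(p)>20 else "")
E
```

```text
scene ((279.66546630859375, 211.22952270507812), (46.78034210205078, 44.83995056152344), 27.645973205566406) [[302, 218], [280, 235], [250, 221], [271, 183], [278, 186]]
top ((392.7898864746094, 243.13815307617188), (39.42308044433594, 40.7330207824707), 86.42366790771484) [[414, 261], [375, 263], [372, 225], [411, 223]]
presser scene 0.97 [273.6 209.4] (266, 184, 20, 42) [array([274.1, 205.6]), array([22.1, 43.1]), np.float64(171.9)]
presser top 0.63 [393.1 243.2] (383, 230, 23, 25) [array([394.6, 242.1]), array([21.5, 26.6]), np.float64(32.6)]
rest_hole0 scene 0.74 [238.6 191.5] (214, 175, 50, 36) [array([238.6, 191.9]), array([34.9, 48.7]), np.float64(80.4)]
rest_hole0 scene 0.73 [322.7 191.7] (301, 176, 49, 36) [array([325., 194.]), array([33.9, 46.3]), np.float64(90.3)]
rest_hole0 scene 0.65 [274.9 226.7] (251, 205, 52, 37) [array([275.9, 222.3]), array([35.6, 51.2]), np.float64(71.8)]
rest_hole0 scene 0.29 [395.3 293.5] (367, 266, 55, 50) [array([394.4, 291.5]), array([49.6, 54.4]), np.float64(102.7)]
rest_hole0 top 0.86 [383.8 310.6] (358, 288, 45, 45) [array([381.2, 309.6]), 
[... 596 characters left out ...]
p.float64(64.7)]
mould top 0.84 [245.6 321.9] (224, 297, 50, 50) [array([248.4, 321.5]), array([50.1, 51. ]), np.float64(55.2)]
button_rim scene 0.77 [397.8 280.1] (383, 273, 26, 19) [array([395.6, 282. ]), array([18.2, 25.1]), np.float64(97.9)]
button_rim top 0.95 [243.6 242.3] (231, 227, 24, 24) [array([242.1, 238.5]), array([22.9, 23.8]), np.float64(52.9)]
button_rim top 0.21 [404.1 169. ] (385, 143, 45, 51) [array([406.8, 167.9]), array([40.6, 53.4]), np.float64(27.8)]
back scene 0.88 [393.8 277. ] (385, 273, 22, 17) [array([395.6, 281.1]), array([17.2, 22. ]), np.float64(99.2)]
back top 0.85 [240.8 238.5] (231, 228, 21, 21) [array([241.3, 238. ]), array([20.2, 21. ]), np.float64(132.4)]
```

View pics/c1.png

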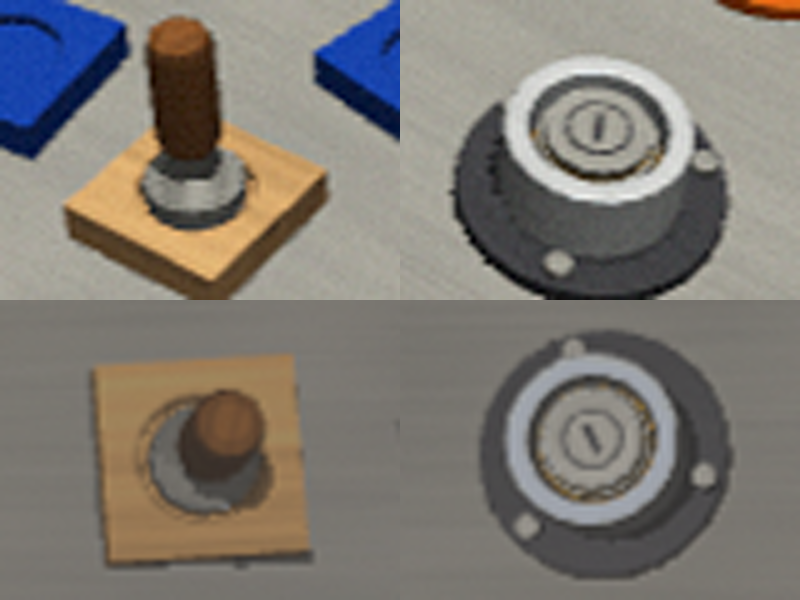

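The crops show the handle top at scene (272.8,186.8) and top (398.6,236.6). The mould rim centre is at scene (395.4,280.4) and top (240.7,237.3). The oak block's top-face centre is at top (392.3,243.4). The back stands slightly below the mould rim.

```bash
python3 - <<'E'
from h import *
np.set_printoptions(precision=1,suppress=True)
def two(a,b):
    P=tri([ray("scene",a),ray("top",b)]); print(P, proj("scene",P)-a, proj("top",P)-b); return P
print("handle top");two((272.8,186.8),(398.6,236.6))
print("mould rim");two((395.4,280.4),(240.7,237.3))
print("back",);two((395.6,280.8),(241.2,237.9))
print("rest top@18",atz("top",(392.3,243.4),18))
S=lambda u,v:(u/5+236.6,v/5+179.6); T=lambda u,v:(u/5+352.6,(v-300)/5+211.6)
# corners scene left,right,front vs top: match
tc=[atz("top",T(*p),18) for p in((92,367),(292,355),(310,556),(105,562))]
sc=[atz("scene",S(*p),18) for p in((65,205),(328,172),(212,280))]
print(tc,sc)
for P in tc: print(proj("scene",P))
print(get_obs()["ee_pos"],R.from_rotvec(get_obs()["orientation"]).as_matrix())
E
```

```text
handle top
[ 590.1 -151.9   99. ] [-0.6 -0.1] [-0.5  0.4]
mould rim
[603.2 144.   39.5] [-0.5 -0. ] [-0.4  0.2]
back
[602.2 143.7  37.2] [-0.7 -0.1] [-0.6  0.3]
rest top@18 [ 591.7 -150.9   18. ]
[array([ 628.9, -110.2,   18. ]), array([ 632.7, -188.7,   18. ]), array([ 553.1, -192.9,   18. ]), array([ 551.6, -113.4,   18. ])] [array([ 631.2, -187.1,   18. ]), array([ 550.8, -112.4,   18. ]), array([ 627.6, -109.9,   18. ])]
[278.4 235.9]
[248.5 220.7]
[272.6 199.3]
[301.6 214. ]
[ 242.7 -575.9  222.7] [[ 0.9  0.4  0. ]
 [ 0.4 -0.9 -0. ]
 [ 0.   0.  -1. ]]
```

```bash
cat >> h.py <<'E'
def delta(T):
    o=get_obs(); M=R.from_rotvec(o["orientation"]).as_matrix()
    print("t",round(o["t"],2),"ee",np.round(o["ee_pos"],1),"tool delta cm",np.round(M.T@(np.array(T)-o["ee_pos"])/10,2),"tilt deg",np.round(np.degrees(M[:2,2]),2),"y-axis",np.round(M[:2,1],3),"F",np.round(o["ft_force"],1),"w",round(o["width"],1))
E
python3 -c "
from h import *
delta([590.1,-151.9,150])"
```

```text
t 1.4 ee [ 242.7 -575.9  222.7] tool delta cm [ 48.48 -25.59   7.27] tilt deg [ 0. -0.] y-axis [ 0.388 -0.922] F [-0.3 -0.  -0.3] w 87.7
```

move_arm:
  rows:
    - [4.8,-2.55,0.7,0,100]
    - [4.8,-2.55,0.7,0,100]
    - [4.8,-2.55,0.7,0,100]
    - [4.8,-2.55,0.7,0,100]
    - [4.8,-2.55,0.7,0,100]
    - [4.8,-2.55,0.7,0,100]
    - [4.8,-2.55,0.7,0,100]
    - [4.8,-2.55,0.7,0,100]
    - [4.8,-2.55,0.7,0,100]
    - [4.8,-2.55,0.7,0,100]

```text
t: 2.65
ee_pos: [587.2, -153.1, 152.6]
orientation: [3.079, 0.622, 0.001]
ft_force: [0.1, -0.8, 0.1]
width: 88.0
grasp_force: 0.0
```

```bash
python3 -c "
from h import *
delta([590.1,-151.9,55])"
```

```text
t 2.65 ee [ 587.2 -153.1  152.6] tool delta cm [0.31 0.   9.76] tilt deg [ 0.03 -0.01] y-axis [ 0.388 -0.922] F [ 0.1 -0.8  0.1] w 88.0
```

move_arm:
  rows:
    - [0.2,0,2,0,100]
    - [0,0,3,0,100]
    - [0,0,3,0,100]
    - [0,0,2,0,100]
    - [0,0,0.5,0,100]
    - [0,0,0,0,100]

```text
t: 3.4
ee_pos: [587.9, -154.2, 47.8]
orientation: [3.079, 0.622, 0.0]
ft_force: [0.8, -0.2, 0.4]
width: 87.6
grasp_force: 0.0
```

```bash
python3 - <<'E'
from h import *
delta([590.1,-151.9,46])
s=optics.get_image("scene");t=optics.get_image("top")
c=lambda im,x,y:cv2.resize(im[y-40:y+40,x-53:x+53],(400,300),interpolation=cv2.INTER_CUBIC)
cv2.imwrite("pics/c2.png",np.hstack([c(s,277,200),c(t,393,235)]))
E
```

```text
t 3.4 ee [ 587.9 -154.2   47.8] tool delta cm [ 0.29 -0.13  0.18] tilt deg [ 0.01 -0.  ] y-axis [ 0.388 -0.922] F [ 0.8 -0.2  0.4] w 87.6
```

View pics/c2.png

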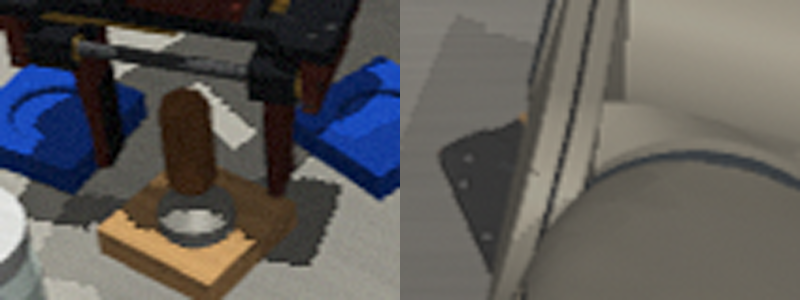

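The fingers straddle the handle in the scene crop, clear of the rest. I'll correct by about 3 mm and close.

move_arm:
  rows:
    - [0.25,-0.1,0.1,0,100]
    - [0,0,0,0,50]
    - [0,0,0,0,0]
    - [0,0,0,0,0]
    - [0,0,0,0,0]
    - [0,0,0,0,0]
    - [0,0,0,0,0]

```text
t: 4.38
ee_pos: [589.8, -151.9, 46.7]
orientation: [3.079, 0.622, -0.0]
ft_force: [0.8, -1.7, 1.8]
width: 31.1
grasp_force: 1.3
```

```bash
python3 -c "
from h import *
delta([590.1,-151.9,46]); print(get_obs()['grasp_force'],get_obs()['moment'])"
```

```text
t 4.38 ee [ 589.8 -151.9   46.7] tool delta cm [0.03 0.01 0.07] tilt deg [-0. -0.] y-axis [ 0.388 -0.922] F [ 0.8 -1.7  1.8] w 31.1
1.342349611222744 [-0.41300546 -0.17389775  0.05479578]
```

move_arm:
  rows:
    - [0,0,0,0,0]
    - [0,0,0,0,0]
    - [0,0,0,0,0]

```text
t: 4.75
ee_pos: [589.9, -152.0, 46.7]
orientation: [3.079, 0.622, 0.0]
ft_force: [1.1, -0.1, -0.5]
width: 27.6
grasp_force: 30.0
```

```bash
python3 -c "
from h import *
delta([590.1,-151.9,46]); print(get_obs()['grasp_force'],get_obs()['moment'])"
```

```text
t 4.75 ee [ 589.9 -152.    46.7] tool delta cm [0.02 0.   0.07] tilt deg [ 0.01 -0.01] y-axis [ 0.388 -0.922] F [ 1.1 -0.1 -0.5] w 27.6
29.99671071767807 [-0.11735836 -0.09510736 -0.00875714]
```

move_arm:
  rows:
    - [0,0,-1,0,0]
    - [0,0,-2.5,0,0]
    - [0,0,-2.5,0,0]
    - [0,0,0,0,0]

```text
t: 5.25
ee_pos: [591.0, -152.1, 108.7]
orientation: [3.078, 0.622, 0.005]
ft_force: [0.6, -1.1, -3.2]
width: 27.6
grasp_force: 30.0
```

```bash
python3 -c "
from h import *
delta([603,144,107]); print(get_obs()['grasp_force'],get_obs()['moment'])"
```

```text
t 5.25 ee [ 591.  -152.1  108.7] tool delta cm [ 12.6  -26.83   0.15] tilt deg [ 0.21 -0.05] y-axis [ 0.388 -0.922] F [ 0.6 -1.1 -3.2] w 27.6
29.996042847633362 [0.01229303 0.00265898 0.06540834]
```

move_arm:
  rows:
    - [0.7,-1.5,0,0,0]
    - [1.7,-3.6,0,0,0]
    - [2.3,-4.9,0,0,0]
    - [2.3,-4.9,0,0,0]
    - [2.3,-4.9,0,0,0]
    - [1.7,-3.6,0,0,0]
    - [1.1,-2.4,0,0,0]
    - [0.5,-1.0,0,0,0]
    - [0,0,0,0,0]
    - [0,0,0,0,0]

```text
t: 6.5
ee_pos: [601.4, 143.1, 106.3]
orientation: [3.079, 0.621, -0.002]
ft_force: [-0.5, -0.3, -3.6]
width: 27.8
grasp_force: 30.0
```

```bash
python3 - <<'E'
from h import *
delta([603,144,107])
s=optics.get_image("scene");t=optics.get_image("top")
cv2.imwrite("pics/s3.png",s);cv2.imwrite("pics/t3.png",t)
e=get_obs()["ee_pos"]; x,y=np.round(proj("scene",e)).astype(int); print(x,y)
a,b=np.round(proj("top",[603,144,40])).astype(int)
c=lambda im,x,y,w,h,W,H:cv2.resize(im[y-h:y+h,x-w:x+w],(W,H),interpolation=cv2.INTER_CUBIC)
cv2.imwrite("pics/c3.png",c(s,396,265,40,50,480,600))
cv2.imwrite("pics/c3t.png",c(t,a,b,40,30,400,300))
for n in("scene","top"): print(n,[(np.round(d["point"],1),round(d["conf"],2)) for d in spotter.find_in(n,"presser")])
E
```

```text
t 6.5 ee [601.4 143.1 106.3] tool delta cm [ 0.18 -0.02 -0.07] tilt deg [-0.05 -0.02] y-axis [ 0.388 -0.922] F [-0.5 -0.3 -3.6] w 27.8
398 254
scene [(array([398.8, 257.9]), 0.9)]
top []
```

View pics/c3.png

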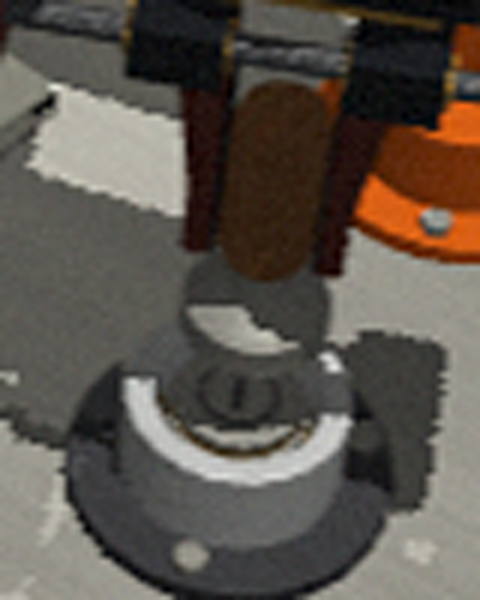

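The crop shows the presser gripped and hanging roughly over the mould. The foot spans crop columns 183–332 with its lower edge at row 355, and the handle top is at about (286,80). I'll compare this with the predicted outlines to get the in-hand offset and tilt.

```bash
python3 - <<'E'
from h import *
from scipy.optimize import least_squares
np.set_printoptions(precision=2,suppress=True)
e=get_obs()["ee_pos"]; th=np.linspace(0,2*np.pi,120)
def ring(c,a,h,r):
    z=np.array([a[0],a[1],1]);z/=np.linalg.norm(z);x=np.cross([0,1,0],z);x/=np.linalg.norm(x);y=np.cross(z,x)
    return np.array([proj("scene",c+z*h+r*(np.cos(t)*x+np.sin(t)*y)) for t in th])
def feats(p):
    c=np.array([e[0]+p[0],e[1]+p[1],p[2]]);a=p[3:5]
    f=np.vstack([ring(c,a,0,21.5),ring(c,a,12,21.5)]); h=ring(c,a,90,12.);hh=ring(c,a,75,14.);hl=ring(c,a,40,14.)
    return np.array([f[:,0].min(),f[:,0].max(),f[:,1].max(),hh[:,0].mean(),hl[:,0].mean(),h[:,1].min()])
C=lambda u,v:(u/6+355.6,v/6+214.6)
print("pred upright",feats([0,0,72.3,0,0]))
print("meas",[C(183,0)[0],C(332,0)[0],C(0,355)[1],'handle'])
# handle colour mask edges
s=cv2.imread("pics/s3.png")
im=s[215:315,356:436].astype(int)
for v in (232,236,240,244,248,252,256):
    print(v,s[v,388:416].sum(1).tolist())
E
```

```text
Traceback (most recent call last):
numpy._core._exceptions._UFuncOutputCastingError: Cannot cast ufunc 'divide' output from dtype('float64') to dtype('int64') with casting rule 'same_kind'
```

```bash
cat >> h.py <<'E'
th=np.linspace(0,2*np.pi,90)
def ring(n,c,h,r): return np.array([proj(n,[c[0]+r*np.cos(t),c[1]+r*np.sin(t),c[2]+h]) for t in th])
def overlay(s,cs,fn,x0,y0,w,h,k,n="scene"):
    im=cv2.resize(s[y0:y0+h,x0:x0+w],None,fx=k,fy=k,interpolation=cv2.INTER_CUBIC)
    for c,hr,col in cs:
        for hh,r in hr:
            p=(ring(n,c,hh,r)-[x0,y0]+.5)*k-.5
            cv2.polylines(im,[np.round(p).astype(np.int32)],True,col,1)
    cv2.imwrite(fn,im)
PR=[(0,21.5),(12,21.5),(36,14),(80,14)]
MO=[(0,34),(0,25)]
E
python3 - <<'E'
from h import *
s0=cv2.imread("pics/scene0.png"); s=cv2.imread("pics/s3.png"); t0=cv2.imread("pics/top0.png")
overlay(s,[([601.4,143.1,72.3],PR,(0,255,0)),([603.2,144,40],MO,(255,0,255))],"pics/a.png",356,215,66,100,6)
overlay(s0,[([603.2,144,40],MO,(255,0,255)),([590.1,-151.9,12],PR,(0,255,0))],"pics/b.png",366,260,66,50,6)
overlay(s0,[([590.1,-151.9,12],PR,(0,255,0))],"pics/c.png",244,180,66,50,6)
a=cv2.imread("pics/a.png");b=np.vstack([cv2.imread("pics/b.png"),cv2.imread("pics/c.png")])
cv2.imwrite("pics/o1.png",np.hstack([a,b]))
E
```

```text
(no output)
```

View pics/o1.png

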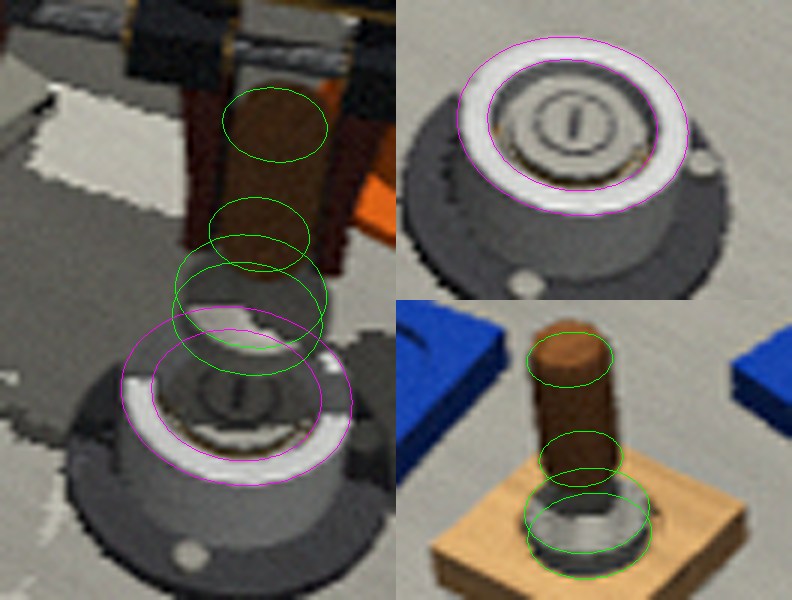

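The overlay fits the mould rim to under 1 px. The presser outline sits about 1 px left of and above the actual one, which is 1–2 mm and roughly upright. I'll lower to just above the mouth and look again, brightened.

move_arm:
  rows:
    - [0.18,0,0.5,0,0]
    - [0,0,1,0,0]
    - [0,0,0.8,0,0]
    - [0,0,0.2,0,0]
    - [0,0,0,0,0]
    - [0,0,0,0,0]

```text
t: 7.45
ee_pos: [603.7, 144.8, 81.9]
orientation: [-3.079, -0.622, -0.001]
ft_force: [-0.1, 0.3, -3.6]
width: 27.4
grasp_force: 30.0
```

```bash
python3 - <<'E'
from h import *
delta([603.2,144,80])
e=np.mean([get_obs()["ee_pos"] for _ in range(3)],0)
s=optics.get_image("scene");cv2.imwrite("pics/s4.png",s)
t=optics.get_image("top");cv2.imwrite("pics/t4.png",t)
g=(255*(s/255.)**0.5).astype(np.uint8)
gt=(255*(t/255.)**0.5).astype(np.uint8)
c=[([e[0],e[1],e[2]-34.7],[(12,21.5),(36,14),(80,14)],(0,255,0)),([603.2,144,40],MO,(255,0,255))]
overlay(g,[],"pics/a.png",363,220,66,80,6);overlay(g,c,"pics/b.png",363,220,66,80,6)
cv2.imwrite("pics/o2.png",np.hstack([cv2.imread("pics/a.png"),cv2.imread("pics/b.png")]))
E
```

```text
t 7.45 ee [603.7 144.8  81.9] tool delta cm [-0.08  0.05  0.19] tilt deg [0.03 0.01] y-axis [ 0.388 -0.922] F [-0.1  0.3 -3.6] w 27.4
```

View pics/o2.png

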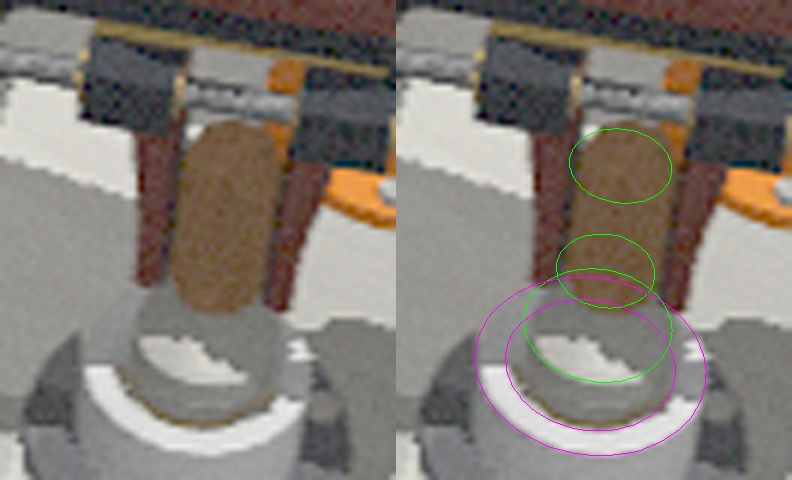

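The brightened crop shows the foot entering over the mouth. The foot centre is at crop x≈208 and the rim centre at about 196, roughly 1 px further right than predicted. I'll correct by about 1.5 mm and come down to near contact.

move_arm:
  rows:
    - [-0.07,0.14,0.3,0,0]
    - [0,0,0.3,0,0]
    - [0,0,0,0,0]
    - [0,0,0,0,0]

```text
t: 8.05
ee_pos: [603.4, 143.2, 75.6]
orientation: [-3.079, -0.622, 0.0]
ft_force: [0.0, 0.2, -2.2]
width: 27.8
grasp_force: 30.0
```

```bash
cat >> h.py <<'E'
def st():
    o=get_obs(); M=R.from_rotvec(o["orientation"]).as_matrix()
    print(round(o["t"],2),"ee",np.round(o["ee_pos"],2),"tilt",np.round(np.degrees(M[:2,2]),2),"F",np.round(o["ft_force"],2),"Mo",np.round(o["moment"],3),"w",round(o["width"],2))
E
python3 -c "
from h import *
st()"
```

```text
8.05 ee [603.36 143.16  75.6 ] tilt [-0.01  0.  ] F [ 0.05  0.19 -2.15] Mo [-0.053 -0.009 -0.012] w 27.77
```

move_arm:
  rows:
    - [0,0,0.05,0,0]
    - [0,0,0.05,0,0]
    - [0,0,0.05,0,0]
    - [0,0,0,0,0]

```text
t: 8.55
ee_pos: [603.3, 143.1, 74.1]
orientation: [-3.079, -0.622, 0.0]
ft_force: [0.2, 0.6, -2.3]
width: 27.8
grasp_force: 30.0
```

move_arm:
  rows:
    - [0,0,0.05,0,0]
    - [0,0,0.05,0,0]
    - [0,0,0,0,0]

```text
t: 8.93
ee_pos: [603.5, 143.2, 73.4]
orientation: [-3.079, -0.622, -0.0]
ft_force: [-0.4, 0.6, -0.3]
width: 27.6
grasp_force: 30.0
```

```bash
python3 -c "
from h import *
st()"
```

```text
8.93 ee [603.48 143.19  73.39] tilt [0.01 0.  ] F [-0.4   0.56 -0.33] Mo [0.005 0.132 0.05 ] w 27.57
```

move_arm:
  rows:
    - [0,0,0.1,0,0]
    - [0,0,0.1,0,0]
    - [0,0,0.1,0,0]
    - [0,0,0,0,0]
    - [0,0,0,0,0]

```text
t: 9.55
ee_pos: [603.4, 143.2, 70.3]
orientation: [-3.079, -0.622, -0.0]
ft_force: [0.1, 0.1, 2.2]
width: 27.6
grasp_force: 30.0
```

```bash
python3 - <<'E'
from h import *
st()
for i in range(3):
    s=optics.get_image("scene"); st()
cv2.imwrite("pics/s5.png",s)
E
```

```text
9.55 ee [603.45 143.2   70.25] tilt [0.01 0.  ] F [0.08 0.13 2.21] Mo [ 0.056  0.151 -0.025] w 27.57
9.6 ee [603.49 143.2   70.28] tilt [0.01 0.01] F [-0.69  0.5   1.73] Mo [ 0.057  0.128 -0.029] w 27.5
9.65 ee [603.47 143.18  70.25] tilt [0.01 0.  ] F [0.45 0.6  1.56] Mo [ 0.023  0.2   -0.046] w 27.91
9.7 ee [603.46 143.18  70.25] tilt [0.01 0.  ] F [-0.16  0.04  1.45] Mo [ 0.058  0.109 -0.025] w 27.71
```

```bash
python3 - <<'E'
from h import *
s=cv2.imread("pics/s5.png"); g=(255*(s/255.)**0.5).astype(np.uint8)
c=[([603.4,143.2,35.6],[(12,21.5),(36,14),(80,14)],(0,255,0)),([603.2,144,40],MO,(255,0,255))]
overlay(g,[],"pics/a.png",363,220,66,80,6);overlay(g,c,"pics/b.png",363,220,66,80,6)
cv2.imwrite("pics/o3.png",np.hstack([cv2.imread("pics/a.png"),cv2.imread("pics/b.png")]))
E
```

```text
(no output)
```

View pics/o3.png

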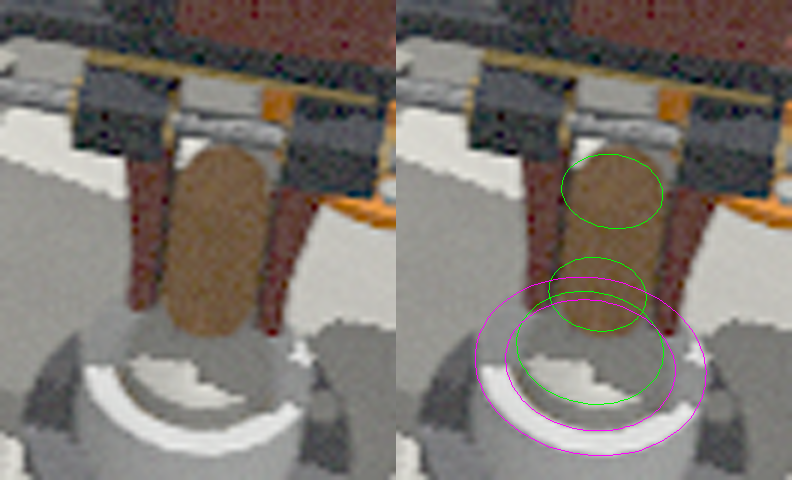

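The crop shows the foot inside the mouth and pressing the plate. It is laterally concentric to about 0.3 px but roughly 1 px, about 1–2 mm, too near the camera. I'll lift clear, shift −1.3 mm along tool x and come back down.

move_arm:
  rows:
    - [0,0,-0.3,0,0]
    - [0,0,-0.3,0,0]
    - [0,0,0,0,0]
    - [-0.13,0,0,0,0]
    - [0,0,0,0,0]
    - [0,0,0,0,0]

```text
t: 10.45
ee_pos: [602.1, 142.6, 76.1]
orientation: [3.079, 0.622, -0.0]
ft_force: [-0.6, -0.6, -2.8]
width: 27.5
grasp_force: 30.0
```

```bash
python3 -c "
from h import *
for i in range(6):
    optics.get_image('scene'); st()"
```

```text
10.5 ee [602.14 142.66  76.11] tilt [-0.01  0.  ] F [-0.11 -0.42 -2.82] Mo [ 0.033  0.033 -0.   ] w 27.58
10.55 ee [602.19 142.64  76.15] tilt [-0.  0.] F [ 0.21  0.66 -2.41] Mo [-0.015  0.04   0.031] w 27.96
10.6 ee [602.19 142.62  76.14] tilt [-0. -0.] F [ 0.54  0.09 -3.1 ] Mo [ 0.01  -0.037 -0.017] w 27.16
10.65 ee [602.21 142.67  76.17] tilt [0. 0.] F [-0.33 -0.57 -2.62] Mo [-0.037 -0.074 -0.011] w 27.75
10.7 ee [602.2  142.66  76.15] tilt [-0.  0.] F [ 0.68  0.34 -1.96] Mo [ 0.036  0.007 -0.014] w 27.71
10.75 ee [602.2  142.66  76.15] tilt [-0.  0.] F [-0.43  0.85 -2.8 ] Mo [-0.057 -0.007  0.027] w 27.71
```

move_arm:
  rows:
    - [0,0,0.2,0,0]
    - [0,0,0.2,0,0]
    - [0,0,0.1,0,0]
    - [0,0,0.1,0,0]
    - [0,0,0,0,0]
    - [0,0,0,0,0]

```text
t: 11.5
ee_pos: [602.3, 142.7, 70.3]
orientation: [-3.079, -0.622, -0.0]
ft_force: [-0.5, -0.7, 0.7]
width: 27.7
grasp_force: 30.0
```

```bash
python3 -c "
from h import *
for i in range(6):
    optics.get_image('scene'); st()"
```

```text
11.55 ee [602.3  142.69  70.3 ] tilt [0.01 0.  ] F [-0.31  0.07  0.57] Mo [ 0.018  0.088 -0.003] w 27.97
11.6 ee [602.31 142.7   70.32] tilt [0.02 0.  ] F [-0.53 -0.18  0.5 ] Mo [ 0.064  0.098 -0.033] w 27.99
11.65 ee [602.29 142.71  70.29] tilt [0.01 0.01] F [0.61 0.01 0.77] Mo [ 0.075  0.122 -0.002] w 27.7
11.7 ee [602.3  142.69  70.27] tilt [0.01 0.  ] F [-0.79 -0.01  0.42] Mo [ 0.031  0.089 -0.024] w 27.86
11.75 ee [602.33 142.69  70.27] tilt [0.02 0.  ] F [ 0.71 -0.01  1.46] Mo [0.066 0.028 0.03 ] w 27.75
11.8 ee [602.27 142.67  70.22] tilt [0.01 0.  ] F [-0.3   1.01  1.36] Mo [ 0.074  0.023 -0.003] w 27.39
```

```bash
python3 - <<'E'
from h import *
np.set_printoptions(precision=2,suppress=True)
cv2.imwrite("pics/s6.png",optics.get_image("scene"))
def fit(f,c,x0,x1):
    s=cv2.GaussianBlur(cv2.imread(f),(3,3),0).astype(float)
    top=proj("scene",[c[0],c[1],c[2]+76]);bot=proj("scene",[c[0],c[1],c[2]+42])
    rows=np.arange(int(top[1]),int(bot[1])+1); cs=[]
    for v in rows:
        xc=top[0]+(bot[0]-top[0])*(v-top[1])/(bot[1]-top[1])
        r=s[v]; us=np.arange(int(xc)-14,int(xc)+15)
        brown=(r[us,2]-r[us,0])/(r[us].sum(1)+1)   # redness
        L=r[us].sum(1)
        m=(brown>0.12)&(r[us,1]/(r[us,2]+1)>0.5)&(r[us,1]/(r[us,2]+1)<0.8)
        # segment containing centre
        k=14
        a=k
        while a>0 and m[a-1]:a-=1
        b=k
        while b<len(us)-1 and m[b+1]:b+=1
        cs.append([(us[a]+us[b])/2-xc,us[b]-us[a]+1])
    cs=np.array(cs); p=np.polyfit(rows-rows.mean(),cs[:,0],1)
    print(f,"rows",rows[0],rows[-1],"mean off",cs[:,0].mean(),"slope",p[0],"width",cs[:,1])
    print(cs[:,0])
fit("pics/scene0.png",[590.1,-151.9,12],0,0)
fit("pics/s3.png",[601.4,143.1,71.6],0,0)
fit("pics/s4.png",[603.7,144.8,47.2],0,0)
fit("pics/s5.png",[603.45,143.2,35.6],0,0)
fit("pics/s6.png",[602.3,142.7,35.6],0,0)
E
```

```text
pics/scene0.png rows 190 203 mean off -0.12833838362840716 slope -0.01842421687325156 width [12. 12. 13. 13. 13. 13. 13. 13. 12. 12. 12. 12. 12. 13.]
[-0.08 -0.19  0.2   0.08 -0.03 -0.14 -0.25 -0.36  0.03 -0.09 -0.2  -0.31
 -0.42 -0.03]
pics/s3.png rows 237 251 mean off 1.0932944713714998 slope 0.04533597699740406 width [19. 20. 20. 19. 20. 18. 18. 20. 21. 21. 20. 19. 19. 18. 20.]
[0.92 0.57 0.71 1.35 1.   1.14 1.28 0.43 1.07 1.21 0.86 1.5  1.64 1.29
 1.43]
pics/s4.png rows 248 262 mean off 1.0411108493147898 slope 0.02462038392332682 width [20. 20. 20. 19. 20. 20. 19. 19. 18. 19. 20. 20. 19. 19. 19.]
[0.66 0.81 0.95 0.6  1.24 1.39 1.03 1.17 0.82 1.46 1.11 1.25 0.9  1.04
 1.18]
pics/s5.png rows 252 266 mean off 1.0565543677757698 slope -0.00034181681281169387 width [18. 18. 19. 19. 20. 20. 18. 18. 19. 19. 19. 19. 19. 19. 18.]
[1.06 1.2  1.84 0.99 0.63 0.77 0.91 1.06 0.7  0.84 0.98 1.13 1.27 1.41
 1.05]
pics/s6.png rows 252 265 mean off 1.3508815215929206 slope -0.04313981106073705 width [19. 19. 19. 19. 18. 18. 19. 18. 18. 18. 20. 19. 19. 18.]
[1.53 1.67 1.82 0.96 1.6  1.74 1.39 1.03 1.17 1.31 1.46 1.1  1.24 0.88]
```

move_arm:
  rows:
    - [0,0,0.05,0,0]
    - [0,0,0.05,0,0]
    - [0,0,0.05,0,0]
    - [0,0,0,0,0]

```text
t: 12.35
ee_pos: [602.3, 142.7, 68.7]
orientation: [-3.079, -0.622, -0.0]
ft_force: [0.1, 0.4, 1.7]
width: 27.4
grasp_force: 30.0
```

move_arm:
  rows:
    - [0,0,0.05,0,0]
    - [0,0,0.05,0,0]
    - [0,0,0,0,0]

```text
t: 12.72
ee_pos: [602.3, 142.7, 67.7]
orientation: [-3.079, -0.622, -0.0]
ft_force: [-0.2, -0.3, 2.7]
width: 27.7
grasp_force: 30.0
```

move_arm:
  rows:
    - [0,0,0.05,0,0]
    - [0,0,0.05,0,0]
    - [0,0,0,0,0]

```text
t: 13.1
ee_pos: [602.4, 142.7, 67.2]
orientation: [-3.079, -0.622, -0.001]
ft_force: [-1.3, -0.1, 7.5]
width: 27.7
grasp_force: 30.0
```

```bash
python3 -c "
from h import *
for i in range(6):
    optics.get_image('scene'); st()"
```

```text
13.15 ee [602.36 142.71  67.26] tilt [0.02 0.01] F [-1.44  0.3   6.7 ] Mo [ 0.014  0.231 -0.058] w 27.51
13.2 ee [602.35 142.68  67.23] tilt [0.02 0.  ] F [-1.77  0.97  7.2 ] Mo [ 0.012  0.247 -0.032] w 27.97
13.25 ee [602.34 142.68  67.22] tilt [0.02 0.  ] F [-0.95 -0.25  7.17] Mo [0.052 0.245 0.039] w 27.68
13.3 ee [602.37 142.68  67.23] tilt [0.02 0.  ] F [-2.29 -0.55  7.57] Mo [ 0.038  0.312 -0.025] w 27.97
13.35 ee [602.33 142.67  67.23] tilt [0.02 0.  ] F [-1.37  0.08  6.42] Mo [ 0.067  0.266 -0.021] w 27.48
13.4 ee [602.34 142.67  67.23] tilt [0.02 0.01] F [-0.66 -0.22  6.76] Mo [ 0.026  0.275 -0.02 ] w 27.47
```

move_arm:
  rows:
    - [0,0,0.03,0,0]
    - [0,0,0.03,0,0]
    - [0,0,0,0,0]

```text
t: 13.78
ee_pos: [602.4, 142.7, 67.0]
orientation: [-3.079, -0.622, -0.001]
ft_force: [-1.6, -0.7, 9.1]
width: 27.9
grasp_force: 30.0
```

move_arm:
  rows:
    - [0,0,0.03,0,0]
    - [0,0,0.03,0,0]
    - [0,0,0,0,0]

```text
t: 14.15
ee_pos: [602.4, 142.7, 66.4]
orientation: [-3.079, -0.622, -0.001]
ft_force: [-2.6, -0.4, 10.8]
width: 27.5
grasp_force: 30.0
```

```bash
python3 -c "
from h import *
for i in range(4):
    optics.get_image('scene'); st()"
```

```text
14.2 ee [602.4  142.71  66.41] tilt [0.03 0.01] F [-2.2   0.02 10.36] Mo [-0.02   0.503  0.052] w 27.38
14.25 ee [602.43 142.69  66.42] tilt [0.03 0.01] F [-1.74 -0.19  9.32] Mo [ 0.02   0.489 -0.015] w 27.57
14.3 ee [602.39 142.7   66.39] tilt [0.03 0.01] F [-1.96 -0.19  9.23] Mo [-0.013  0.51   0.008] w 27.49
14.35 ee [602.4  142.68  66.41] tilt [0.03 0.01] F [-2.79  0.35 10.22] Mo [-0.049  0.518  0.027] w 27.53
```

```bash
python3 - <<'E'
from h import *
s=np.mean([optics.get_image("scene").astype(float) for _ in range(4)],0)
t=optics.get_image("top")
g=(255*(s/255.)**0.5).astype(np.uint8);gt=(255*(t/255.)**0.5).astype(np.uint8)
overlay(g,[],"pics/a.png",369,233,50,66,8);
overlay(g,[([602.4,142.7,31.7],[(12,21.5),(36,14),(80,14)],(0,255,0)),([603.2,144,40],MO,(255,0,255))],"pics/b.png",369,233,50,66,8)
cv2.imwrite("pics/o4.png",np.hstack([cv2.imread("pics/a.png"),cv2.imread("pics/b.png")]))
E
```

```text
(no output)
```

View pics/o4.png

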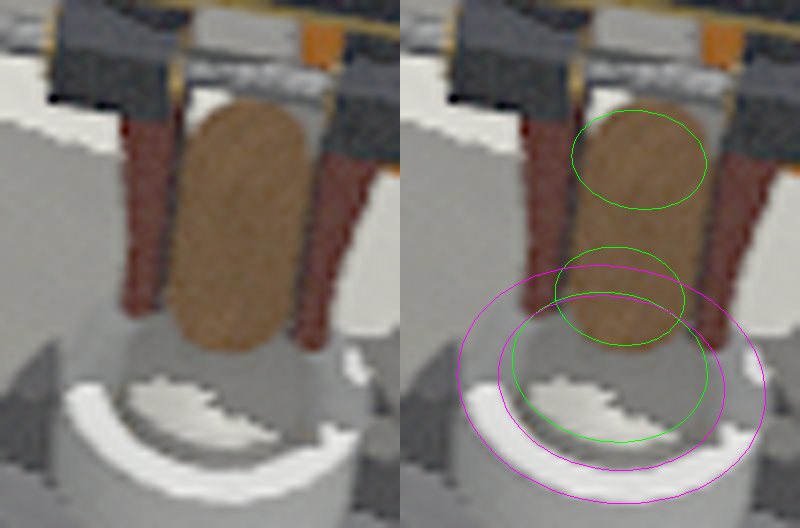

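The averaged crop shows the foot concentric in the bore to under 1 mm and the handle upright. The force is rising at about 4–5 N/mm, so the packing is rubbery. I'll keep pressing.

move_arm:
  rows:
    - [0,0,0.05,0,0]
    - [0,0,0.05,0,0]
    - [0,0,0,0,0]

```text
t: 14.98
ee_pos: [602.4, 142.7, 65.4]
orientation: [-3.079, -0.622, -0.001]
ft_force: [-1.4, -0.1, 10.2]
width: 27.6
grasp_force: 30.0
```

move_arm:
  rows:
    - [0,0,0.05,0,0]
    - [0,0,0.05,0,0]
    - [0,0,0,0,0]

```text
t: 15.35
ee_pos: [602.4, 142.7, 64.4]
orientation: [-3.079, -0.622, -0.001]
ft_force: [-2.9, 0.6, 10.7]
width: 27.9
grasp_force: 30.0
```

```bash
python3 -c "
from h import *
for i in range(3):
    optics.get_image('scene'); st()"
```

```text
15.4 ee [602.42 142.71  64.41] tilt [0.03 0.01] F [-1.81 -0.83 11.17] Mo [0.042 0.492 0.013] w 27.71
15.45 ee [602.4  142.69  64.37] tilt [0.02 0.01] F [-2.12  0.02 10.07] Mo [0.011 0.502 0.049] w 27.71
15.5 ee [602.4  142.68  64.41] tilt [0.03 0.  ] F [-2.32 -0.64 10.66] Mo [-0.015  0.497  0.015] w 27.46
```

move_arm:
  rows:
    - [0,0,0.05,0,0]
    - [0,0,0.05,0,0]
    - [0,0,0.03,0,0]
    - [0,0,0,0,0]

```text
t: 16.0
ee_pos: [602.4, 142.7, 63.1]
orientation: [-3.079, -0.622, -0.001]
ft_force: [-1.8, -0.6, 10.1]
width: 27.7
grasp_force: 30.0
```

move_arm:
  rows:
    - [0,0,0.03,0,0]
    - [0,0,0.03,0,0]
    - [0,0,0,0,0]

```text
t: 16.38
ee_pos: [602.4, 142.7, 62.5]
orientation: [-3.079, -0.622, -0.001]
ft_force: [-2.1, 0.8, 10.2]
width: 27.6
grasp_force: 30.0
```

move_arm:
  rows:
    - [0,0,0.03,0,0]
    - [0,0,0.03,0,0]
    - [0,0,0,0,0]

```text
t: 16.75
ee_pos: [602.5, 142.7, 62.2]
orientation: [-3.079, -0.622, -0.001]
ft_force: [-2.9, -0.1, 11.9]
width: 27.5
grasp_force: 30.0
```

```bash
python3 -c "
from h import *
for i in range(3):
    optics.get_image('scene'); st()"
```

```text
16.8 ee [602.41 142.7   62.13] tilt [0.03 0.01] F [-3.31 -0.2  11.98] Mo [-0.062  0.565 -0.056] w 27.31
16.85 ee [602.42 142.71  62.11] tilt [0.03 0.01] F [-2.69  0.11 11.48] Mo [-0.022  0.623 -0.027] w 27.61
16.9 ee [602.41 142.72  62.12] tilt [0.03 0.01] F [-3.63  0.23 12.4 ] Mo [ 0.012  0.596 -0.008] w 27.64
```

move_arm:
  rows:
    - [0,0,0.03,0,0]
    - [0,0,0,0,0]

```text
t: 17.15
ee_pos: [602.4, 142.7, 62.0]
orientation: [-3.079, -0.622, -0.001]
ft_force: [-3.9, 0.2, 14.1]
width: 27.3
grasp_force: 30.0
```

move_arm:
  rows:
    - [0,0,0.03,0,0]
    - [0,0,0,0,0]

```text
t: 17.4
ee_pos: [602.5, 142.7, 62.0]
orientation: [-3.079, -0.622, -0.001]
ft_force: [-4.5, -0.8, 16.5]
width: 27.4
grasp_force: 30.0
```

move_arm:
  rows:
    - [0,0,0.03,0,0]
    - [0,0,0,0,0]

```text
t: 17.65
ee_pos: [602.5, 142.7, 62.0]
orientation: [-3.079, -0.622, -0.001]
ft_force: [-4.3, -1.0, 18.3]
width: 27.7
grasp_force: 30.0
```

```bash
python3 -c "
from h import *
for i in range(2):
    optics.get_image('scene'); st()"
```

```text
17.7 ee [602.5  142.73  61.98] tilt [0.04 0.01] F [-4.84 -0.5  17.91] Mo [-0.094  1.063 -0.032] w 27.79
17.75 ee [602.52 142.73  61.99] tilt [0.04 0.01] F [-5.52 -0.77 18.56] Mo [-0.046  1.015  0.   ] w 27.56
```

move_arm:
  rows:
    - [0,0,-0.01,0,0]
    - [0,0,0,0,0]
    - [0,0,0,0,0]
    - [0,0,0,0,0]
    - [0,0,0,0,0]
    - [0,0,0,0,0]
    - [0,0,0,0,0]
    - [0,0,0,0,0]
    - [0,0,0,0,0]
    - [0,0,0,0,0]

```text
t: 19.0
ee_pos: [602.5, 142.7, 62.0]
orientation: [-3.079, -0.622, -0.001]
ft_force: [-4.0, -0.5, 17.7]
width: 27.8
grasp_force: 30.0
```

```bash
python3 -c "
from h import *
for i in range(3):
    optics.get_image('scene'); st()"
```

```text
19.05 ee [602.51 142.73  62.  ] tilt [0.04 0.01] F [-4.54 -1.04 17.9 ] Mo [-0.095  0.989 -0.039] w 27.77
19.1 ee [602.5  142.73  62.  ] tilt [0.04 0.01] F [-5.73 -1.43 17.78] Mo [-0.042  0.975  0.   ] w 27.26
19.15 ee [602.5  142.74  62.  ] tilt [0.04 0.01] F [-4.99 -0.81 17.77] Mo [-0.086  1.003  0.017] w 27.2
```

move_arm:
  rows:
    - [0,0,-0.1,0,0]
    - [0,0,-0.2,0,0]
    - [0,0,-0.4,0,0]
    - [0,0,-0.6,0,0]
    - [0,0,-1,0,0]
    - [0,0,-1.2,0,0]
    - [0,0,-1,0,0]
    - [0,0,0,0,0]
    - [0,0,0,0,0]

```text
t: 20.27
ee_pos: [602.0, 142.6, 105.1]
orientation: [3.079, 0.622, -0.0]
ft_force: [-0.3, 0.2, -3.5]
width: 27.5
grasp_force: 30.0
```

```bash
python3 - <<'E'
from h import *
st(); delta([590.5,-151.5,107])
s=optics.get_image("scene");cv2.imwrite("pics/s7.png",s)
E
```

```text
20.27 ee [602.   142.61 105.11] tilt [-0.01 -0.  ] F [-0.26  0.25 -3.47] Mo [0.004 0.056 0.059] w 27.45
t 20.27 ee [602.  142.6 105.1] tool delta cm [-12.48  26.66  -0.19] tilt deg [-0.01 -0.  ] y-axis [ 0.388 -0.922] F [-0.3  0.2 -3.5] w 27.5
```

move_arm:
  rows:
    - [-0.7,1.5,0,0,0]
    - [-1.7,3.6,0,0,0]
    - [-2.3,4.9,0,0,0]
    - [-2.3,4.9,0,0,0]
    - [-2.3,4.9,0,0,0]
    - [-1.7,3.6,0,0,0]
    - [-1.0,2.2,0,0,0]
    - [-0.45,1.0,0,0,0]
    - [0,0,0,0,0]
    - [0,0,0,0,0]

```text
t: 21.58
ee_pos: [590.6, -150.0, 105.0]
orientation: [-3.079, -0.623, 0.001]
ft_force: [-0.7, 0.2, -2.8]
width: 27.8
grasp_force: 30.0
```

```bash
python3 - <<'E'
from h import *
delta([590.5,-151.5,52.7])
s=np.mean([optics.get_image("scene").astype(float) for _ in range(3)],0).astype(np.uint8)
t=optics.get_image("top"); cv2.imwrite("pics/t8.png",t)
g=(255*(s/255.)**0.5).astype(np.uint8); gt=(255*(t/255.)**0.5).astype(np.uint8)
e=get_obs()["ee_pos"]
c=[([e[0],e[1],e[2]-34.7],[(12,21.5),(36,14),(80,14)],(0,255,0)),([591.4,-151,18],[(0,24)],(255,0,255))]
overlay(g,c,"pics/a.png",243,175,66,75,8)
x,y=np.round(proj("top",[603.2,144,40])).astype(int)
overlay(gt,[([603.2,144,40],MO,(255,0,255))],"pics/b.png",x-20,y-15,40,30,6,"top")
x,y=np.round(proj("scene",[603.2,144,40])).astype(int)
overlay(g,[],"pics/c.png",x-20,y-15,40,30,6)
a=cv2.imread("pics/a.png");b=np.vstack([cv2.imread("pics/b.png"),cv2.imread("pics/c.png"),np.zeros((240,240,3),np.uint8)])
cv2.imwrite("pics/o5.png",np.hstack([a,b]))
E
```

```text
t 21.57 ee [ 590.6 -150.   105. ] tool delta cm [-0.06  0.13  5.23] tilt deg [-0.03  0.02] y-axis [ 0.389 -0.921] F [-0.7  0.2 -2.8] w 27.8
```

View pics/o5.png

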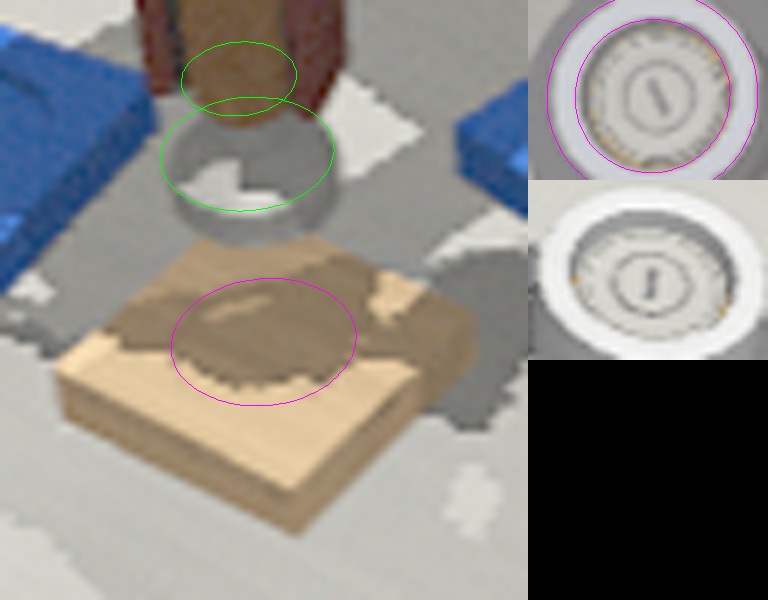

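The crop shows the presser still upright in the grip with no slip. The mould's plate is up again and the back is flush in the shell. Now I'll lower into the recess.

move_arm:
  rows:
    - [-0.07,0.15,1.5,0,0]
    - [0,0,2,0,0]
    - [0,0,1.3,0,0]
    - [0,0,0,0,0]
    - [0,0,0,0,0]

```text
t: 22.4
ee_pos: [590.9, -152.6, 57.1]
orientation: [3.079, 0.622, 0.0]
ft_force: [0.4, -0.3, -3.8]
width: 27.3
grasp_force: 30.0
```

```bash
python3 -c "
from h import *
delta([590.3,-151.8,46.9])"
```

```text
t 22.4 ee [ 590.9 -152.6   57.1] tool delta cm [-0.02 -0.09  1.02] tilt deg [0. 0.] y-axis [ 0.388 -0.922] F [ 0.4 -0.3 -3.8] w 27.3
```

move_arm:
  rows:
    - [-0.02,-0.09,0.2,0,0]
    - [0,0,0.2,0,0]
    - [0,0,0.15,0,0]
    - [0,0,0.1,0,0]
    - [0,0,0,0,0]

```text
t: 23.02
ee_pos: [590.1, -151.7, 50.6]
orientation: [-3.079, -0.622, 0.0]
ft_force: [0.5, -0.5, -2.3]
width: 27.6
grasp_force: 30.0
```

move_arm:
  rows:
    - [0,0,0.1,0,0]
    - [0,0,0.1,0,0]
    - [0,0,0,0,0]

```text
t: 23.4
ee_pos: [590.1, -151.7, 48.5]
orientation: [-3.079, -0.622, 0.0]
ft_force: [0.2, -0.8, -2.8]
width: 27.8
grasp_force: 30.0
```

```bash
python3 -c "
from h import *
delta([590.3,-151.8,46.9])"
```

```text
t 23.4 ee [ 590.1 -151.7   48.5] tool delta cm [0.02 0.02 0.16] tilt deg [-0.01  0.  ] y-axis [ 0.388 -0.922] F [ 0.2 -0.8 -2.8] w 27.8
```

move_arm:
  rows:
    - [0,0,0.05,0,0]
    - [0,0,0.05,0,0]
    - [0,0,0.05,0,0]
    - [0,0,0.03,0,0]
    - [0,0,0,0,0]

```text
t: 24.02
ee_pos: [590.1, -151.7, 46.8]
orientation: [-3.079, -0.622, 0.0]
ft_force: [-0.7, 0.5, -2.5]
width: 27.4
grasp_force: 30.0
```

move_arm:
  rows:
    - [0,0,0.03,0,0]
    - [0,0,0.03,0,0]
    - [0,0,0,0,0]

```text
t: 24.4
ee_pos: [590.3, -151.8, 46.7]
orientation: [3.079, 0.622, 0.0]
ft_force: [-2.3, 0.2, 2.8]
width: 27.6
grasp_force: 30.0
```

move_arm:
  rows:
    - [0,0,-0.04,0,0]
    - [0,0,0,0,40]
    - [0,0,0,0,60]
    - [0,0,0,0,100]
    - [0,0,0,0,100]
    - [0,0,0,0,100]
    - [0,0,0,0,100]
    - [0,0,0,0,100]

```text
t: 25.4
ee_pos: [590.1, -151.7, 46.7]
orientation: [-3.079, -0.622, 0.0]
ft_force: [0.1, -0.4, -0.4]
width: 87.1
grasp_force: 0.0
```

move_arm:
  rows:
    - [0,0,-1,0,100]
    - [0,0,-3,0,100]
    - [0,0,-4,0,100]
    - [0,0,-4,0,100]
    - [-4,2,0,0,100]
    - [-5,2.5,0,0,100]
    - [-5,2.5,0,0,100]
    - [-5,2.5,0,0,100]
    - [-3,1.5,0,0,100]
    - [0,0,0,0,100]

```text
t: 26.65
ee_pos: [429.0, -340.1, 167.4]
orientation: [3.08, 0.617, 0.001]
ft_force: [0.2, 0.6, -0.2]
width: 87.9
grasp_force: 0.0
```

```bash
python3 - <<'E'
from h import *
np.set_printoptions(precision=1,suppress=True)
st()
s=optics.get_image("scene");t=optics.get_image("top"); s0=cv2.imread("pics/scene0.png");t0=cv2.imread("pics/top0.png")
for n in("scene","top"):
    for l in("presser","button_rim","back"):
        for d in spotter.regions_of(n,l)[:1]:
            p=cv2.findNonZero(d["region"].astype(np.uint8)); print(n,l,round(d["conf"],2),np.round(d["point"],1),cv2.boundingRect(p))
for a,b,n,(x,y) in((s,s0,"scene",(277,205)),(t,t0,"top",(393,242))):
    A=a[y-25:y+25,x-30:x+30].astype(np.float32).mean(2);B=b[y-25:y+25,x-30:x+30].astype(np.float32).mean(2)
    print(n,"shift",cv2.phaseCorrelate(B,A),"meandiff",np.abs(A-B).mean())
# changes elsewhere
for a,b,n in((s,s0,"scene"),(t,t0,"top")):
    m=(np.abs(cv2.GaussianBlur(a,(5,5),0).astype(int)-cv2.GaussianBlur(b,(5,5),0)).sum(2)>90).astype(np.uint8)
    k,_,S,_=cv2.connectedComponentsWithStats(m); print(n,[q.tolist() for q in S[1:] if q[4]>25])
def fit(s,c):
    s=cv2.GaussianBlur(s,(3,3),0).astype(float)
    top=proj("scene",[c[0],c[1],c[2]+76]);bot=proj("scene",[c[0],c[1],c[2]+42]);o=[]
    for v in range(int(top[1]),int(bot[1])+1):
        xc=top[0]+(bot[0]-top[0])*(v-top[1])/(bot[1]-top[1]);us=np.arange(int(xc)-14,int(xc)+15);r=s[v][us]
        q=r[:,1]/(r[:,2]+1);m=((r[:,2]-r[:,0])/(r.sum(1)+1)>.12)&(q>.5)&(q<.8);a=b=14
        while a>0 and m[a-1]:a-=1
        while b<28 and m[b+1]:b+=1
        o.append((us[a]+us[b])/2-xc)
    return np.array(o)
print(fit(s,[590.1,-151.9,12]))
E
```

```text
26.65 ee [ 429.  -340.1  167.4] tilt [ 0. -0.] F [ 0.2  0.6 -0.2] Mo [ 0. -0. -0.] w 87.94
scene presser 0.74 [276.4 205. ] (267, 184, 21, 42)
scene back 0.72 [394.  279.7] (385, 274, 21, 17)
top presser 0.71 [393.3 243. ] (382, 231, 23, 24)
top button_rim 0.82 [241.6 240.2] (231, 227, 23, 24)
top back 0.59 [240.8 239.7] (232, 229, 20, 19)
scene shift ((0.3492704064743748, 0.1843040989825333), 1.0817422946294148) meandiff 8.130445
top shift ((-0.6634260894998256, 0.21148110794585762), 1.004047930876414) meandiff 5.2899995
scene [[211, 0, 10, 14, 106], [202, 0, 94, 98, 4612], [451, 0, 20, 45, 261], [496, 0, 25, 51, 718], [514, 0, 47, 52, 1216], [225, 6, 6, 12, 47], [469, 14, 24, 28, 293], [206, 68, 24, 21, 299], [279, 70, 96, 32, 1993], [365, 89, 16, 15, 136], [421, 92, 13, 11, 93], [276, 101, 12, 9, 46], [217, 102, 226, 55, 3785], [383, 105, 37, 13, 237], [423, 110, 13, 6, 50], [479, 124, 29, 19, 352], [427, 155, 5, 10, 30], [385, 284, 20, 8, 58]]
top [[470, 255, 170, 225, 12156], [568, 261, 39, 106, 175], [602, 294, 38, 44, 736], [587, 343, 53, 43, 475], [581, 358, 17, 14, 164], [542, 363, 22, 23, 163], [557, 363, 23, 22, 148], [565, 429, 75, 51, 2170], [331, 461, 38, 19, 380]]
[0.4 0.3 0.7 0.6 0.5 0.9 0.7 0.6 0.5 0.4 0.8 0.7 0.6 0.5]
```

```bash
python3 - <<'E'
from h import *
np.set_printoptions(precision=2,suppress=True)
g=lambda im:cv2.cvtColor(im,cv2.COLOR_BGR2GRAY)
for n,c in(("scene",(396,281)),("top",(241,238))):
    a=g(optics.get_image(n));b=g(cv2.imread(f"pics/{n}0.png"))
    T=b[c[1]-6:c[1]+7,c[0]-6:c[0]+7]; W=a[c[1]-13:c[1]+14,c[0]-13:c[0]+14]
    k=4;r=cv2.matchTemplate(cv2.resize(W,None,fx=k,fy=k,interpolation=2),cv2.resize(T,None,fx=k,fy=k,interpolation=2),cv2.TM_CCOEFF_NORMED)
    _,m,_,l=cv2.minMaxLoc(r); print(n,"shift px",(np.array(l)/k-7),m,"expected for -5mm",proj(n,[603,144,34])-proj(n,[603,144,39]))
E
```

```text
scene shift px [-0.25  1.75] 0.9093297123908997 expected for -5mm [-0.25  1.77]
top shift px [0.25 0.5 ] 0.9273173213005066 expected for -5mm [0.37 0.45]
```

The back has moved down 5 mm with the plate up again, so I'm handing in.

```bash
python3 -c "
from h import *
print(close_job())"
```

```text
the job is handed in; nothing more can be done
None
```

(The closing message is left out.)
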